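# Mark the third gap and push the grinding wheel into it

### The job

Counting the gaps of the wheel rack from its left end as the robot sees it (the end where the rail sticks out and the black marker is parked), run the marker along the rail with a fingertip until it stands at the middle of the third gap. Then push the grinding wheel that lies on the bench in front of the rack along the bench into that third gap, until it rests against the back wall. Only push with the fingers: do not lift the wheel off the bench, and leave the other things where they are.

Things in the scene. Friction and masses are not known exactly. Their poses are not given: they have to be found in the camera images.
- rack: low grey steel rack fixed to the bench: a back wall (12 mm thick, 50 mm high) with seven dividers standing out from it towards the robot, making six equal gaps, open in front and above, the bench their floor. Origin: on the bench, front face of the wall, mid-width; +y runs along the wall to the left end (robot's view), +x through the wall away from the robot
- first_divider (a point): upper front corner of the leftmost divider, rack y = +204 mm. Dividers are 6 mm thick, 45 mm high, reach 40 mm in front of the wall, 68 mm apart centre to centre (62 mm clear). Gap centres counted from the left: rack y = +170, +102, +34, -34, -102, -170 mm. Axes as the rack's
- rail_end (a point): left end of the round steel rail (10 mm thick) that lies on top of the back wall and sticks out 66 mm beyond its left end: rack x = +6 mm, y = +270 mm, axis 55 mm above the bench; a 16 mm end stop is fixed there. Axes as the rack's
- marker (a joint): the marker's place along the rail, in m: 0 = 30 mm to the left of the first divider, growing as it slides to the right (towards -y of the rack), to 0.40. It is at the first divider at 0.030 and at the middle of gaps 1, 2, 3, 4 at 0.064, 0.132, 0.200, 0.268. It slides stiffly (about 1.2 N) and stays where it is left
- marker_tab (a point): centre of the upright tab of the black marker that rides on the rail: the tab is 6 mm thick along the rail, 22 mm wide across it, its top is 96 mm and its foot 62 mm above the bench, this point 79 mm; the marker's foot on the rail is 14 mm long. Its axes are those of the rack
- wheel: the loose grinding wheel to be pushed: a flat disc of brown abrasive, 50 mm across, 22 mm thick, about 0.1 kg, lying on the bench between the robot and the rack. Origin: centre of its underside. Against the back wall its centre is 25 mm in front of the wall, so it stands 10 mm out of the gap
- rack_wheel: a second grinding wheel just like the loose one (50 mm across, 22 mm thick, flat), already lying in the rack's first gap; leave it alone. Origin: centre of its underside
- cup_wheel: grey tapered cup wheel, 48 mm across, 36 mm high, already in the rack's fifth gap; leave it alone. Origin: centre of its underside
- jar: closed glass jar, 56 mm across, 75 mm high, left of the work; leave it alone. Origin: centre of its underside
- carton: small cardboard carton 110 x 80 x 60 mm, right of the work; leave it alone. Origin: centre of its underside
- wrench: wrench lying flat at the near left, under 20 mm high and about 180 mm long along its own x; leave it alone
- spray: aluminium spray can, 60 mm across, 190 mm high, at the right; leave it alone. Origin: centre of its underside
- mug: white mug, 80 mm across, 90 mm high, at the left; leave it alone. Origin: centre of its underside

How it is judged:
On the way, in this order (a step that is already met when the one before it is completed fails the run):
1. a fingertip is running the marker past the second gap (value of joint marker between 0.098 and 0.166 m and horizontal distance between the grasp point and marker_tab below 0.06 m), for 0.05 s.
2. the marker stands at the middle of the third gap, with the wheel still outside the rack (value of joint marker between 0.188 and 0.212 m and x of wheel in the frame of rack below -0.06 m), for 0.2 s.
3. the wheel is in the third gap against the back wall, the marker still at that gap (value of joint marker between 0.188 and 0.212 m and x of wheel in the frame of rack between -0.031 and -0.019 m and y of wheel in the frame of rack between 0.022 and 0.046 m and height (world z) of wheel below 0.004 m and angle between wheel's own z axis and vertical below 0.1 rad), for 0.2 s.
At the end, for the whole second after the job is handed in: the marker stands within 12 mm of the middle of the third gap from the left; the wheel lies flat on the bench in that gap, within 6 mm of touching the back wall; both at rest (all of step 3 and linear speed of wheel below 0.01 m/s and velocity of joint marker between -0.01 and 0.01 m/s).
It fails at once if the wheel is lifted off the bench or tipped (height (world z) of wheel above 0.012 m or angle between wheel's own z axis and vertical above 0.4 rad).
It fails at once if a wheel lying in the rack is disturbed (moved more than 15 mm) (distance of any of rack_wheel, cup_wheel from where it was at the start of the episode above 0.015 m).
It fails at once if the jar, carton, wrench, spray can or mug is disturbed (moved more than 15 mm) (distance of any of jar, carton, wrench, spray, mug from where it was at the start of the episode above 0.015 m).
It also fails if it takes over 64 s, if anything falls off the work surface, if the arm or the gripper's body presses on something with over 40 N, if the wrist force passes 120 N, or if a joint passes its speed limit or range.

### The arm

A 6-joint arm with a two-finger parallel gripper is mounted at the origin on the work surface. World frame = base frame: x ahead of the robot, y to its left, z up, the work surface at z = 0. Lengths are in m, angles in rad, forces in N, time in s.
With the tool pointing down it reaches from about 0.325 to 0.75 m from the base axis. Payload 7.6 kg.
Tool frame: the origin (TCP) lies midway between the tips of the shut fingers; the grasp point (between the pads) lies 19 mm behind it; z points along the fingers, y is the direction in which the jaws open and shut (so a half turn about z gives the same grasp; the last joint's range is limited). The gripper opens to 85 mm and grips with 20 to 120 N. Pads are 22 mm wide; open, the fingers measure 114 mm over their backs; the gripper's body (76 mm by 85 mm) begins 54 mm behind the grasp point. The pads swing forward as they close: fully open they stand 13 mm farther back than shut.
Start: joints at [1.153, 0.052, 1.401, -0, 1.689, -0.07], TCP at [0.179, 0.494, 0.231] pointing down, gripper open.
Joint ranges: [-2.9, 2.9], [-0.91, 2.17], [0.12, 2.37], [-1.06, 4.2], [0.26, 2.73], [-2.93, 2.93]. Speed limits (rad/s): [2.57, 2.57, 3.01, 3.14, 3.14, 3.14].

### API

Orientations are given as a unit quaternion [x, y, z, w].
In Python, from cell import r gives the robot as it stands. The module is installed in compiled form; this text tells all that it offers.
- The arm moves only by the tool servo_tool, never from a script. Its argument "targets" is a list of rows, each a list of 7 numbers: the shift along the world's x, y, z in cm, then the turn, a rotation vector about the world's x, y, z in rad, then the closure, from 0 (fully open) to 1 (shut). In form: [[x, y, z, rx, ry, rz, gripper], ...]. A call has 1 to 20 rows; each row shifts and turns the commanded pose from where the row before left it; what a row does not reach is not made up. A row lasts 1/8 s, in which the tool goes at most 62.5 mm and 10.7 degrees, less where a joint would pass 70% of its speed; a pose out of reach is approached as far as the arm can. A call with a gripper value outside its range is refused whole. The fingers move at their own pace and stop on an object; "force" is the grip in N (left out, the last holds). Time passes only in rows, so rows that do not move let the fingers close. It gives the time, the measured TCP pose, the force and the opening at its end, in the units of the state.
- r.get_obs(): the state, without advancing time (a new reading comes with each control period).
- r.snapshot(name): name is "scene" or "top"; returns the picture (400x640x3 uint8, red, green, blue); there is no depth.
- r.camera_info(name): a dict with "intrinsics" (3x3 intrinsics, pixels), "R" (3x3) and "t" (3): a world point X has camera coordinates R X + t. Camera axes: x right, y down, z forward; pixel columns grow to the right and rows downward; lengths in m; the calibration is good to about 2 mm. A picture is of the moment at which its call begins. camera_info takes no time and is no camera call.
- r.close_job(): hands the job in, once; it reports no verdict.
The state is a dict: "clock": time; "joints": joint angles; "qvel": joint speeds; "tau": joint torques, N m; "ee_pos": TCP position; "orientation": TCP orientation; "ft_force": force on the tool from outside, world axes, zero at the start; "wrist_torque": the same for the moment, N m; "gripper_width": finger opening in m.
Only numpy, scipy, OpenCV 4.12 (cv2) and the standard library are available. Lean on these libraries where they do the work, as an engineer would, in place of code of your own. Each camera call takes 0.05 s, during which the arm holds its last target. There are 200 camera calls.

## Working session

There is one attempt and no reset: what is moved stays moved. The work goes in short steps, Python scripts to look and compute and a tool call to move; the robot and the scene stay as the last step left them, time stands still between calls to the robot, and variables do not carry over. Pictures are saved under pics/ and viewed, about 8 in all and at most 12, crops included, and the job is handed in when it is done.

Besides the shell and the picture viewer there is one more tool, called after "Request:" as name(argument=value, ...) on one line, values as JSON. servo_tool: Moves the arm, as the interface text tells. Its arguments: {"type":"object","properties":{"targets":{"type":"array"},"force":{"type":"number"}},"required":["targets"]}

```bash
mkdir -p pics
python3 - <<'E'
from cell import r
import cv2,numpy as np
for n in("scene","top"):
    im=r.snapshot(n); cv2.imwrite(f"pics/{n}0.png",im[:,:,::-1])
    c=r.camera_info(n); print(n,np.round(c["intrinsics"],1).tolist(),np.round(c["R"],3).tolist(),np.round(c["t"],3).tolist())
print(r.get_obs())
E
```

```text
scene [[422.1, 0.0, 319.6], [0.0, 422.1, 203.3], [0.0, 0.0, 1.0]] [[-0.683, 0.731, -0.006], [0.472, 0.435, -0.766], [-0.558, -0.526, -0.642]] [0.363, -0.172, 1.627]
top [[451.3, 0.0, 326.4], [0.0, 451.3, 199.9], [0.0, 0.0, 1.0]] [[0.016, -1.0, 0.025], [-0.989, -0.019, -0.148], [0.149, -0.022, -0.989]] [-0.042, 0.524, 1.138]
{'clock': 0.1, 'joints': array([ 1.15270509e+00,  5.27610201e-02,  1.40160056e+00,  8.06187595e-06,
        1.68858919e+00, -7.02964035e-02]), 'qvel': array([ 0.00177104, -0.00296631, -0.00294179, -0.00052698,  0.00022843,
       -0.00158328]), 'tau': array([ 1.12187092e-03, -3.82583034e+01, -3.60985351e+01, -9.92992227e-05,
        4.83782191e-03, -3.06154014e-06]), 'ee_pos': array([0.17880284, 0.49333915, 0.23057475]), 'orientation': array([ 1.73021784e-01,  9.84917764e-01, -6.57945305e-04, -1.68063501e-04]), 'ft_force': array([ 0.34479271,  1.10868432, -1.35311864]), 'wrist_torque': array([ 0.02083196,  0.05278751, -0.00594329]), 'gripper_width': 0.08547360755208365}
```

View pics/scene0.png

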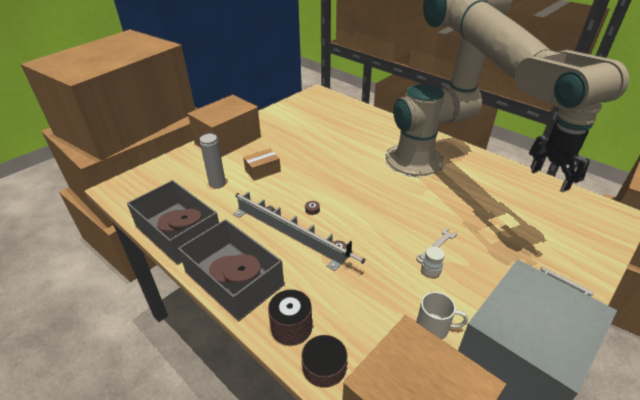

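View pics/top0.png

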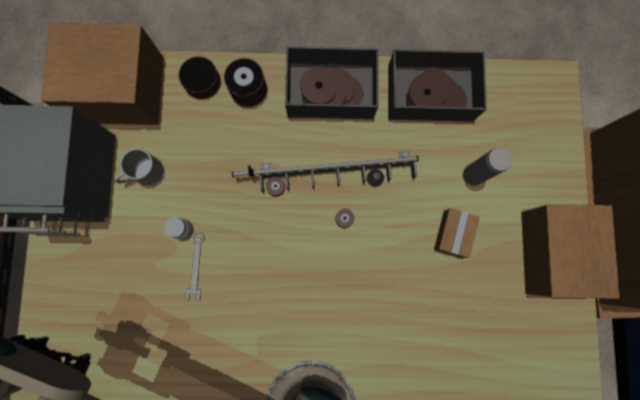

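Top view: the rack runs from about (262,180) to (415,168), with the rail end at about (235,175), the marker at about (251,173), and the wheel at (344,218). I'll zoom in to get precise corners.

Run:
```python
import cv2
im=cv2.imread("pics/top0.png")[145:235,225:425]
cv2.imwrite("pics/c1.png",cv2.resize(im,None,fx=4,fy=4,interpolation=cv2.INTER_CUBIC))
im=cv2.imread("pics/scene0.png")[180:280,225:375]
cv2.imwrite("pics/c2.png",cv2.resize(im,None,fx=5,fy=5,interpolation=cv2.INTER_CUBIC))
```

```text
(no output)
```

View pics/c1.png

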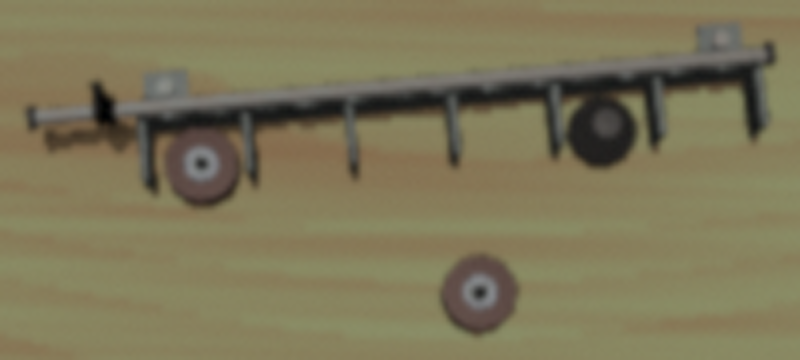

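View pics/c2.png

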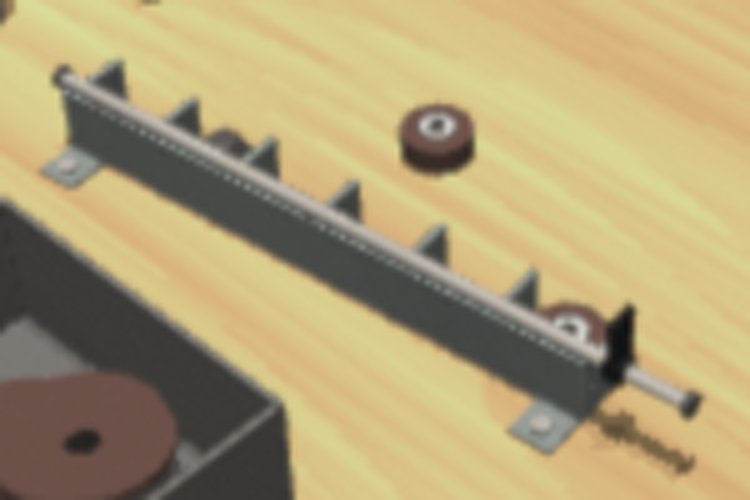

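Crop 1 shows the rail's left stop at (32,116), its right end at (769,52), the divider feet and the tab at (100,103). Crop 2 shows the divider tops and the tab top at about (627,308). Next I'll cast rays and fit the rack pose.

```bash
cat > h.py <<'E'
from cell import r
import numpy as np, cv2
from scipy.optimize import least_squares
def cast(n,uv,z):
    c=r.camera_info(n); R,t=np.array(c["R"]),np.array(c["t"]); C=-R.T@t
    d=np.c_[np.atleast_2d(uv),np.ones(len(np.atleast_2d(uv)))]@np.linalg.inv(c["intrinsics"]).T@R
    return C+d*((z-C[2])/d[:,2])[:,None]
def pose(loc,W):
    f=lambda p:(np.c_[np.cos(p[2])*loc[:,0]-np.sin(p[2])*loc[:,1]+p[0],np.sin(p[2])*loc[:,0]+np.cos(p[2])*loc[:,1]+p[1]]-W[:,:2]).ravel()
    s=least_squares(f,[.55,0,0],loss="soft_l1",f_scale=.003); return s.x,f(s.x).reshape(-1,2)
def torack(p,X):
    c,s=np.cos(p[2]),np.sin(p[2]); d=np.atleast_2d(X)[:,:2]-p[:2]; return d@np.array([[c,-s],[s,c]])
E
python3 - <<'E'
from h import *
np.set_printoptions(precision=4,suppress=True)
up=lambda a,s,o:(np.array(a)+.5)/s-.5+np.array(o)
dy=np.array([204-68*i for i in range(7)])/1000
tf=up([(152,190),(253,185),(354,176),(454,164),(556,156),(657,150),(755,137)],4,(225,145))
rt=up([(32,116)],4,(225,145))
sf=up([(533,270),(442,228),(354,182),(272,140),(192,100),(120,62)],5,(225,180))
rs=up([(690,403)],5,(225,180))
L1=np.r_[np.c_[0*dy-.04,dy],[[.006,.27]]]; W1=np.r_[cast("top",tf,0),cast("top",rt,.055)]
L2=np.r_[np.c_[0*dy[1:]-.04,dy[1:]],[[.006,.27]]]; W2=np.r_[cast("scene",sf,.045),cast("scene",rs,.055)]
for L,W in((L1,W1),(L2,W2),(np.r_[L1,L2],np.r_[W1,W2])):
    p,e=pose(L,W); print(p); print(e.T)
print("tab top",torack(p,cast("top",up([(97,88)],4,(225,145)),.096)),torack(p,cast("scene",up([(627,308)],5,(225,180)),.096)))
for n,uv,s,o in(("top",(479,292),4,(225,145)),("scene",(437,126),5,(225,180))):
    w=cast(n,up([uv],s,o),.022); print("wheel",w,torack(p,w))
for nm,uv,z in(("jar",(175,227),.075),("carton",(457,232),.06)): print(nm,cast("top",[uv],z))
c=lambda X,Y:np.array([np.cos(p[2])*X-np.sin(p[2])*Y+p[0],np.sin(p[2])*X+np.cos(p[2])*Y+p[1]])
for X,Y in((.006,.234),(.006,.034),(-.025,.034),(-.09,.034),(-.15,.034)): print(X,Y,c(X,Y))
E
```

```text
[ 0.6091 -0.0615  0.1089]
[[-0.0011  0.0015  0.0014 -0.0008 -0.0004  0.0015 -0.0015 -0.0004]
 [-0.0012 -0.0009 -0.0005 -0.0004  0.0013  0.0026  0.0022 -0.003 ]]
[ 0.615  -0.0559  0.1201]
[[-0.0004 -0.0024 -0.001  -0.0001  0.      0.002   0.002 ]
 [ 0.0017 -0.0011  0.0004 -0.0001  0.0001 -0.0021  0.0009]]
[ 0.6119 -0.0587  0.1165]
[[ 0.0002  0.0033  0.0037  0.002   0.0029  0.0053  0.0028  0.0003 -0.003
  -0.0053 -0.0041 -0.0035 -0.0036 -0.0019 -0.0001]
 [ 0.0012  0.0015  0.002   0.0021  0.0039  0.0053  0.0049 -0.0004 -0.0009
  -0.0037 -0.0022 -0.0027 -0.0026 -0.0047 -0.0018]]
tab top [[0.0104 0.2222]] [[0.0006 0.225 ]]
wheel [[ 0.4808 -0.0818  0.022 ]] [[-0.1329 -0.0077]]
wheel [[ 0.4832 -0.0798  0.022 ]] [[-0.1303 -0.006 ]]
jar [[0.4437 0.3431 0.075 ]]
carton [[ 0.4449 -0.368   0.06  ]]
0.006 0.234 [0.5906 0.1744]
0.006 0.034 [ 0.6139 -0.0242]
-0.025 0.034 [ 0.5831 -0.0278]
-0.09 0.034 [ 0.5186 -0.0354]
-0.15 0.034 [ 0.459  -0.0423]
```

Request:
servo_tool(targets=[[2.55,-1.82,0,0,0,0.029,1],[2.55,-1.82,0,0,0,0.029,1],[2.55,-1.82,0,0,0,0.029,1],[2.55,-1.82,0,0,0,0.029,1],[2.55,-1.82,0,0,0,0.029,1],[2.55,-1.82,0,0,0,0.029,1],[2.55,-1.82,0,0,0,0.029,1],[2.55,-1.82,0,0,0,0.029,1],[2.55,-1.82,0,0,0,0.029,1],[2.55,-1.82,0,0,0,0.029,1],[2.55,-1.82,0,0,0,0.029,1],[2.55,-1.82,0,0,0,0.029,1],[2.55,-1.82,0,0,0,0.029,1],[2.55,-1.82,0,0,0,0.029,1],[2.55,-1.82,0,0,0,0.029,1],[2.55,-1.82,0,0,0,0.029,1],[0,0,-3,0,0,0,1],[0,0,-3,0,0,0,1],[0,0,0,0,0,0,1]])

```text
clock: 2.48
ee_pos: [0.5855, 0.2019, 0.1679]
orientation: [-0.058, 0.998, -0.001, -0.003]
ft_force: [-0.7, 0.1, 0.9]
gripper_width: 0.0001
```

Run:
```python
from h import *
np.set_printoptions(precision=4,suppress=True)
up=lambda a,s,o:(np.array(a)+.5)/s-.5+np.array(o)
for n,a,s,o in(("top",[(32,116),(769,52)],4,(225,145)),("scene",[(690,403),(63,76)],5,(225,180))):
    w=cast(n,up(a,s,o),.055); d=w[0]-w[1]; print(n,w,np.hypot(*d[:2]),np.arctan2(-d[0],d[1]))
o=r.get_obs(); print(o["clock"],o["ee_pos"],o["orientation"],o["gripper_width"],o["ft_force"])
```

```text
top [[ 0.5861  0.2106  0.055 ]
 [ 0.639  -0.2688  0.055 ]] 0.4822556097179487 0.1098036236331074
scene [[ 0.5866  0.212   0.055 ]
 [ 0.6397 -0.2665  0.055 ]] 0.4814065479585605 0.11061094582065599
2.475 [0.5855 0.2019 0.1679] [-0.058   0.9983 -0.0007 -0.0033] 5.315257958906279e-05 [-0.7372  0.1202  0.879 ]
```

Request:
servo_tool(targets=[[0,0,-3.2,0,0,0,1],[0,0,-3.2,0,0,0,1],[0,0,-3.2,0,0,0,1],[0.132,-1.193,0,0,0,0,1],[0.132,-1.193,0,0,0,0,1]])

```text
clock: 3.1
ee_pos: [0.5907, 0.178, 0.0778]
orientation: [-0.058, 0.998, 0.0, 0.001]
ft_force: [-0.1, 1.3, -0.1]
gripper_width: -0.0002
```

Request:
servo_tool(targets=[[0.132,-1.193,0,0,0,0,1],[0.132,-1.193,0,0,0,0,1],[0.132,-1.193,0,0,0,0,1],[0.132,-1.193,0,0,0,0,1],[0.132,-1.193,0,0,0,0,1],[0.132,-1.193,0,0,0,0,1],[0.132,-1.193,0,0,0,0,1],[0.132,-1.193,0,0,0,0,1],[0.132,-1.193,0,0,0,0,1],[0.132,-1.193,0,0,0,0,1],[0.132,-1.193,0,0,0,0,1],[0.132,-1.193,0,0,0,0,1],[0.132,-1.193,0,0,0,0,1],[0.132,-1.193,0,0,0,0,1],[0,0,0,0,0,0,1]])

```text
clock: 4.97
ee_pos: [0.6081, 0.0104, 0.0752]
orientation: [-0.057, 0.998, -0.0, 0.0]
ft_force: [-0.2, -0.4, -0.9]
gripper_width: -0.0002
```

```bash
cat >> h.py <<'E'
P=np.array([.610,-.059,.110])
E
python3 - <<'E'
from h import *
im=r.snapshot("scene")[:,:,::-1]; cv2.imwrite("pics/s1.png",im)
t=r.snapshot("top")[:,:,::-1]; cv2.imwrite("pics/t1.png",t)
a=cv2.resize(im[170:280,225:375],None,fx=5,fy=5,interpolation=cv2.INTER_CUBIC)
cv2.imwrite("pics/c3.png",a)
o=r.get_obs(); print(o["ee_pos"],torack(P,o["ee_pos"]),o["ft_force"])
E
```

```text
[0.60805714 0.01129905 0.07519846] [[0.00578619 0.07008746]] [0.32511676 0.93051234 0.30128536]
```

View pics/c3.png

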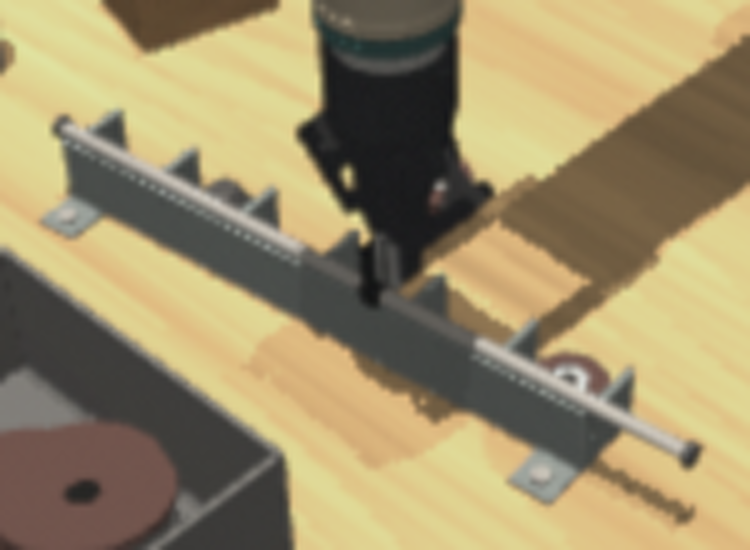

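The marker, with its foot at about (370,295), now sits in gap 3 just right of the third divider. Next I'll measure it.

Run:
```python
from h import *
up=lambda a,s,o:(np.array(a)+.5)/s-.5+np.array(o)
for nm,uv,o,z in(("top now",(371,238),(225,170),.096),("foot now",(370,293),(225,170),.058),("top before",(627,308),(225,180),.096),("foot before",(613,368),(225,180),.058)):
    print(nm,torack(P,cast("scene",up([uv],5,o),z)))
for i,y in enumerate((204,136,68,0)):
    print(y,torack(P,cast("scene",up([[(623,370),(533,320),(442,278),(354,232)][i]],5,(225,170)),.045)))
```

```text
top now [[0.00757055 0.05088041]]
foot now [[0.01365849 0.05320448]]
top before [[0.00108275 0.22507679]]
foot before [[0.01217129 0.22498619]]
204 [[-0.03305882  0.2021066 ]]
136 [[-0.0359087   0.13636785]]
68 [[-0.03289577  0.0709071 ]]
0 [[-0.03372796  0.00153837]]
```

Request:
servo_tool(targets=[[0.062,-0.565,0,0,0,0,1],[0.062,-0.565,0,0,0,0,1],[0.062,-0.565,0,0,0,0,1],[0,0,0,0,0,0,1],[0,0,0,0,0,0,1],[-0.1,1.0,0,0,0,0,1],[-0.2,2.0,0,0,0,0,1],[0,0,4,0,0,0,1],[0,0,4,0,0,0,1],[-3,0,0,0,0,0,1],[-4,0,0,0,0,0,0.5],[-4,0,0,0,0,0,0.5],[-4,0,0,0,0,0,0.5],[-4,-1,0,0,0,0,0.5],[-4,-1,0,0,0,0,0.5],[0,0,0,0,0,0,0.5]])

```text
clock: 7.08
ee_pos: [0.3754, 0.0052, 0.1555]
orientation: [-0.058, 0.998, 0.0, 0.001]
ft_force: [0.6, -0.7, 0.8]
gripper_width: 0.0423
```

Run:
```python
from h import *
im=r.snapshot("scene")[:,:,::-1]; cv2.imwrite("pics/s2.png",im)
t=r.snapshot("top")[:,:,::-1]; cv2.imwrite("pics/t2.png",t)
a=cv2.resize(im[180:270,235:355],None,fx=5,fy=5,interpolation=cv2.INTER_CUBIC)
b=cv2.resize(t[145:235,235:395],None,fx=3.75,fy=3.75,interpolation=cv2.INTER_CUBIC)[:140]
cv2.imwrite("pics/c4.png",np.vstack([a,b]))
o=r.get_obs(); print(o["clock"],o["ee_pos"],torack(P,o["ee_pos"]),o["gripper_width"],o["orientation"])
```

```text
7.175 [0.37727213 0.00523226 0.155826  ] [[-0.22426998  0.08939252]] 0.04285884468956289 [-5.84249258e-02  9.98291406e-01  2.67986056e-05  8.91796253e-04]
```

View pics/c4.png

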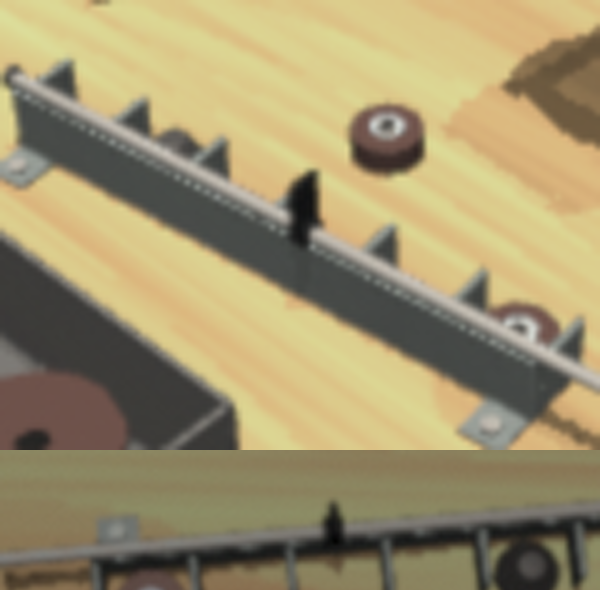

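The marker stands in gap 3, with its tab top at (313,172) in the scene part and at x≈334 in the top part, between dividers at 290 and 384. Next I'll quantify its position with a dark mask and also locate the wheel.

Run:
```python
from h import *
np.set_printoptions(precision=4,suppress=True)
def blob(im,x0,x1,y0,y1,th=38):
    g=im[y0:y1,x0:x1].max(2); n,l,s,c=cv2.connectedComponentsWithStats((g<th).astype(np.uint8))
    i=1+s[1:,4].argmax(); return c[i]+[x0,y0],s[i]
for f,n,b in(("top0","top",(246,256,163,176)),("t2","top",(318,332,152,172)),("scene0","scene",(340,356,238,260)),("s2","scene",(285,305,210,232))):
    c,s=blob(cv2.imread(f"pics/{f}.png"),*b); print(f,c,s,torack(P,cast(n,[c],.077)))
for n,f in(("top","t2"),("scene","s2")):
    im=cv2.imread(f"pics/{f}.png"); h=cv2.cvtColor(im,cv2.COLOR_BGR2HSV)
    uv={"top":(344,218),"scene":(312,205)}[n]; x,y=uv
    g=im[y-15:y+15,x-15:x+15]; hh=h[y-15:y+15,x-15:x+15]
    m=((hh[...,2]<(125 if n=="scene" else 110))&(hh[...,0]<12)|(hh[...,1]<40)).astype(np.uint8)
    k,l,s,c=cv2.connectedComponentsWithStats(m); i=1+s[1:,4].argmax(); cc=c[i]+[x-15,y-15]
    w=cast(n,[cc],.022 if n=="top" else .015); print("wheel",n,cc,s[i],w,torack(P,w))
```

```text
top0 [250.4667 171.6667] [ 3  4  5  9 30] [[0.002  0.2217]]
t2 [324.1207 168.3966] [ 0 11 14  9 58] [[-0.0062  0.0345]]
scene0 [348.186  249.4419] [ 5  5  6 13 43] [[0.0142 0.2288]]
s2 [295.15  221.825] [ 8  6  5 13 40] [[0.0137 0.0411]]
wheel top [344.2585 218.2119] [  7   7  18  18 236] [[ 0.4792 -0.0815  0.022 ]] [[-0.1325 -0.008 ]]
wheel scene [312.     207.5702] [  9  12  13  12 121] [[ 0.4875 -0.0759  0.015 ]] [[-0.1236 -0.0033]]
```

Request:
servo_tool(targets=[[2.21,-3.06,0,0,0,0,1],[2.21,-3.06,0,0,0,0,1],[2.21,-3.06,0,0,0,0,1],[2.21,-3.06,0,0,0,0,1],[2.21,-3.06,0,0,0,0,1],[0,0,-3,0,0,0,1],[0,0,-3,0,0,0,1],[0,0,-3,0,0,0,1],[0,0,-3,0,0,0,1],[0,0,-1.5,0,0,0,1],[0,0,0,0,0,0,1],[0,0,0,0,0,0,1]])

```text
clock: 8.68
ee_pos: [0.4884, -0.1486, 0.0215]
orientation: [-0.058, 0.998, -0.0, 0.001]
ft_force: [-0.2, 0.7, -0.1]
gripper_width: 0.0002
```

Request:
servo_tool(targets=[[0,0,-0.7,0,0,0,1],[0,0,-0.6,0,0,0,1],[0,0,0,0,0,0,1],[-0.077,0.696,0,0,0,0,1],[-0.077,0.696,0,0,0,0,1],[-0.077,0.696,0,0,0,0,1],[-0.077,0.696,0,0,0,0,1],[-0.077,0.696,0,0,0,0,1],[-0.077,0.696,0,0,0,0,1],[-0.077,0.696,0,0,0,0,1],[-0.077,0.696,0,0,0,0,1],[-0.077,0.696,0,0,0,0,1],[-0.077,0.696,0,0,0,0,1],[0,0,0,0,0,0,1],[0,0,0,0,0,0,1],[0.1,-1.0,0,0,0,0,1],[0.1,-1.0,0,0,0,0,1],[0,0,0,0,0,0,1]])

```text
clock: 10.92
ee_pos: [0.4818, -0.0999, 0.0073]
orientation: [-0.057, 0.998, -0.0, 0.0]
ft_force: [-1.0, -0.1, -0.8]
gripper_width: -0.0
```

Run:
```python
from h import *
im=r.snapshot("scene")[:,:,::-1]; t=r.snapshot("top")[:,:,::-1]
cv2.imwrite("pics/s3.png",im);cv2.imwrite("pics/t3.png",t)
a=cv2.resize(im[180:260,255:355],None,fx=4,fy=4,interpolation=cv2.INTER_CUBIC)
b=cv2.resize(t[150:230,285:385],None,fx=4,fy=4,interpolation=cv2.INTER_CUBIC)
cv2.imwrite("pics/c5.png",np.hstack([a,b]))
o=r.get_obs(); print(o["clock"],o["ee_pos"],torack(P,o["ee_pos"]),o["ft_force"])
```

```text
11.025 [ 0.48165127 -0.09913256  0.00727051] [[-0.13197869 -0.0258001 ]] [ 0.12401528 -0.65703133 -0.0955299 ]
```

View pics/c5.png

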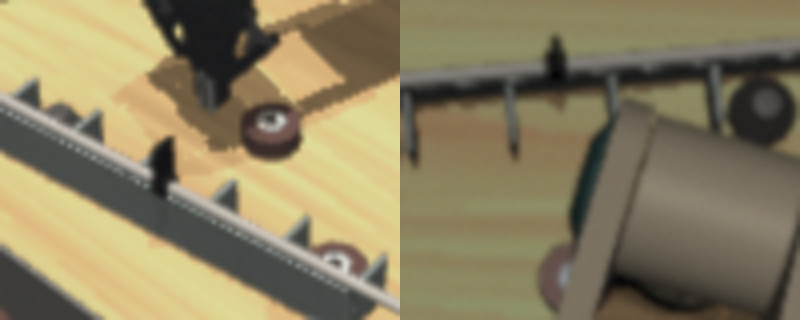

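Run:
```python
from h import *
print(torack(P,cast("scene",[(312.0,204.8),(322.1,210.1)],.022)))
```

```text
[[-0.12831702 -0.00674275]
 [-0.12660853  0.03575158]]
```

Request:
servo_tool(targets=[[-2,-0.22,0,0,0,0,0.65],[-2,-0.22,0,0,0,0,0.65],[-2,-0.22,0,0,0,0,0.65],[-2,-0.22,0,0,0,0,0.65],[-0.22,2,0,0,0,0,0.65],[-0.22,2,0,0,0,0,0.65],[-0.22,2,0,0,0,0,0.65],[0,0,0,0,0,0,0.65],[0,0,0,0,0,0,0.65]])

```text
clock: 12.15
ee_pos: [0.3953, -0.048, 0.0074]
orientation: [-0.058, 0.998, -0.0, 0.0]
ft_force: [-0.1, -0.5, -1.0]
gripper_width: 0.0297
```

Request:
servo_tool(targets=[[0.994,0.11,0,0,0,0,0.65],[0.994,0.11,0,0,0,0,0.65],[0.994,0.11,0,0,0,0,0.65],[0.994,0.11,0,0,0,0,0.65],[0.994,0.11,0,0,0,0,0.65],[0.994,0.11,0,0,0,0,0.65],[0.994,0.11,0,0,0,0,0.65],[0.994,0.11,0,0,0,0,0.65],[0.994,0.11,0,0,0,0,0.65],[0.994,0.11,0,0,0,0,0.65],[0.994,0.11,0,0,0,0,0.65],[0,0,0,0,0,0,0.65],[0,0,0,0,0,0,0.65]])

```text
clock: 13.78
ee_pos: [0.5043, -0.0355, 0.0072]
orientation: [-0.058, 0.998, 0.0, -0.0]
ft_force: [0.4, 0.1, 0.9]
gripper_width: 0.03
```

Run:
```python
from h import *
im=r.snapshot("scene")[:,:,::-1]
cv2.imwrite("pics/s4.png",im)
cv2.imwrite("pics/c6.png",cv2.resize(im[170:270,255:375],None,fx=6,fy=6,interpolation=cv2.INTER_CUBIC))
o=r.get_obs(); print(o["clock"],o["ee_pos"],torack(P,o["ee_pos"]),o["ft_force"],o["gripper_width"])
```

```text
13.825 [ 0.50424248 -0.03554808  0.00728063] [[-0.10254382  0.03492006]] [-0.07878589 -0.24881229  0.44848986] 0.029954110966454672
```

View pics/c6.png

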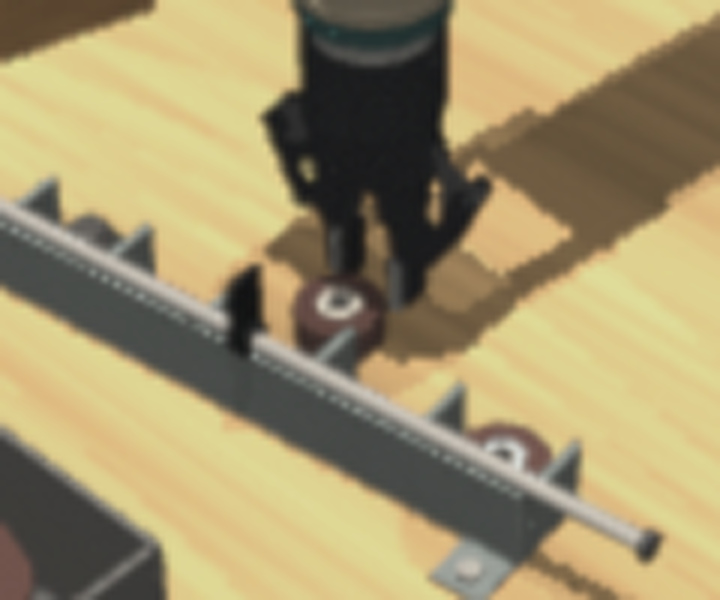

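The wheel is cradled between the two fingers, with its hub at (340,302), in front of gap 3.

Run:
```python
from h import *
print(torack(P,cast("scene",[(311.25,219.9)],.022)))
# dividers 2,3 top-front corners in this crop
print(torack(P,cast("scene",[((462+.5)/6-.5+255,(388+.5)/6-.5+170),((354+.5)/6-.5+255,(332+.5)/6-.5+170)],.045)))
```

```text
[[-0.06846907  0.03627231]]
[[-0.03434124  0.13887783]
 [-0.03494138  0.07156403]]
```

Request:
servo_tool(targets=[[0.5,0.055,0,0,0,0,0.65],[0.5,0.055,0,0,0,0,0.65],[0.5,0.055,0,0,0,0,0.65],[0.5,0.055,0,0,0,0,0.65],[0.5,0.055,0,0,0,0,0.65],[0.5,0.055,0,0,0,0,0.65],[0.5,0.055,0,0,0,0,0.65],[0.4,0.044,0,0,0,0,0.65],[0.2,0.022,0,0,0,0,0.65],[0,0,0,0,0,0,0.65]])

```text
clock: 15.08
ee_pos: [0.5456, -0.031, 0.0073]
orientation: [-0.058, 0.998, 0.0, 0.0]
ft_force: [-0.1, 0.6, -0.2]
gripper_width: 0.0298
```

Request:
servo_tool(targets=[[0.2,0.022,0,0,0,0,0.65],[0,0,0,0,0,0,0.65]])

```text
clock: 15.32
ee_pos: [0.5475, -0.0308, 0.0073]
orientation: [-0.058, 0.998, 0.0, 0.0]
ft_force: [0.8, -0.1, 0.7]
gripper_width: 0.0303
```

Request:
servo_tool(targets=[[0.2,0.022,0,0,0,0,0.65],[0,0,0,0,0,0,0.65]])

```text
clock: 15.58
ee_pos: [0.5496, -0.0306, 0.0073]
orientation: [-0.058, 0.998, 0.0, 0.0]
ft_force: [-0.2, 0.2, 0.7]
gripper_width: 0.0298
```

Request:
servo_tool(targets=[[0.15,0.017,0,0,0,0,0.65],[0,0,0,0,0,0,0.65]])

```text
clock: 15.82
ee_pos: [0.5504, -0.0304, 0.0072]
orientation: [-0.058, 0.998, 0.0, -0.001]
ft_force: [-3.9, -0.6, 1.8]
gripper_width: 0.03
```

Request:
servo_tool(targets=[[0.15,0.017,0,0,0,0,0.65],[0,0,0,0,0,0,0.65]])

```text
clock: 16.08
ee_pos: [0.5508, -0.0305, 0.0069]
orientation: [-0.058, 0.998, 0.0, -0.002]
ft_force: [-9.5, -0.1, 5.9]
gripper_width: 0.0303
```

The push force rose to 9.5 N, which suggests the wheel is at the wall. I'll back off and check.

Request:
servo_tool(targets=[[-0.3,-0.033,0,0,0,0,0.65],[-0.5,-0.055,0,0,0,0,0.65],[-2,-0.22,0,0,0,0,0.65],[-4,-0.44,0,0,0,0,0.65],[-4,-0.44,0,0,0,0,0.65],[-4,-0.44,0,0,0,0,0.65],[0,0,4,0,0,0,0.65],[0,4,4,0,0,0,0.65],[0,5,2,0,0,0,0.65],[0,5,0,0,0,0,0.65],[0,5,0,0,0,0,0.65],[0,0,0,0,0,0,0.65]])

```text
clock: 17.58
ee_pos: [0.4041, 0.1461, 0.1075]
orientation: [-0.06, 0.998, 0.0, 0.001]
ft_force: [0.7, -1.4, 0.1]
gripper_width: 0.0297
```

Run:
```python
from h import *
im=r.snapshot("scene")[:,:,::-1]; t=r.snapshot("top")[:,:,::-1]
cv2.imwrite("pics/s5.png",im);cv2.imwrite("pics/t5.png",t)
a=cv2.resize(im[180:280,235:375],None,fx=5,fy=5,interpolation=cv2.INTER_CUBIC)
b=cv2.resize(t[150:205,235:375],None,fx=5,fy=5,interpolation=cv2.INTER_CUBIC)
cv2.imwrite("pics/c7.png",np.vstack([a[:325],b]))
o=r.get_obs(); print(o["clock"],o["ee_pos"])
```

```text
17.675 [0.40435608 0.14353464 0.10730079]
```

View pics/c7.png

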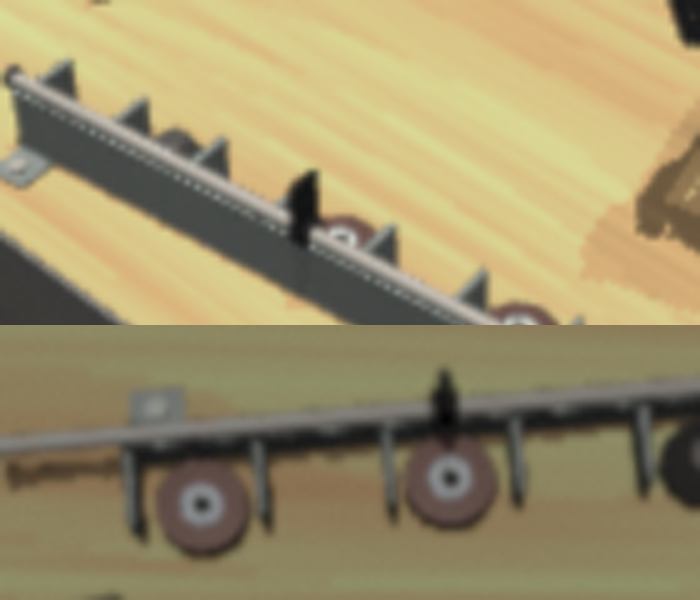

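The wheel lies in gap 3 (top-part hub at (450,478)) behind the marker. The other wheel's hub is at (202,504).

Run:
```python
from h import *
f=lambda u,v:((u+.5)/5-.5+235,(v-325+.5)/5-.5+150)
print("wheel, rack_wheel",torack(P,cast("top",[f(450,478),f(202,504)],.022)))
print("divider tips 3,4 & 1,2",torack(P,cast("top",[f(393,520),f(519,507),f(140,540),f(267,530)],0)))
print("tab top/foot",torack(P,cast("top",[f(445,373)],.096)),torack(P,cast("top",[f(447,435)],.058)))
for n in("top","scene"):
    d=cv2.absdiff(cv2.imread(f"pics/{n}0.png"),cv2.imread({"top":"pics/t5.png","scene":"pics/s5.png"}[n])).max(2)
    print(n,[(i,d[y0:y1,x0:x1].max()) for i,(x0,x1,y0,y1) in ({"spray":(460,512,145,190),"carton":(437,480,207,260),"mug":(118,162,148,188),"rackwheel":(267,286,180,196),"cup":(367,384,170,186)} if n=="top" else {"jar":(420,445,245,278)}).items()])
```

```text
wheel, rack_wheel [[-0.02628243  0.03403557]
 [-0.02849227  0.16653758]]
divider tips 3,4 & 1,2 [[-0.04234284  0.06608815]
 [-0.0413569  -0.00262804]
 [-0.04098335  0.20288155]
 [-0.04168596  0.13435821]]
tab top/foot [[0.01331187 0.03439933]] [[-0.01045532  0.03486838]]
top [('spray', np.uint8(7)), ('carton', np.uint8(8)), ('mug', np.uint8(7)), ('rackwheel', np.uint8(6)), ('cup', np.uint8(7))]
scene [('jar', np.uint8(2))]
```

```bash
python3 -c "
from cell import r
r.close_job(); print(r.get_obs()['clock'])"
```

```text
the job is handed in; nothing more can be done
the job is handed in; nothing more can be done
```

I ran the marker along the rail to the third gap with the shut fingertips and pushed the wheel along the bench into that gap. I handed the job in at about 18 s; no verdict was reported.

- **Pushes:** I first pushed the wheel sideways until it was in line with the gap. Then I pushed it straight in with the two fingers partly open, until the push force rose to about 9.5 N at the back wall.
- **Last top view (rack frame):** the wheel is at about x = -0.026 and y = +0.034 m, against targets of -0.025 and +0.034. The marker is at y of about +0.035 m, a joint value near 0.20.
- **Other objects:** before/after pictures show no change for the wheel in the first gap, the cup wheel, jar, carton, spray can and mug. I did not check the wrench this way, but the arm never worked near it.
- **Disagreements:** the two cameras' fits of the rack differed by about 6 mm. The rail ends agreed within about 2 mm, so I used those. The scene camera's dark mask put the marker at y = +0.041 m, but the same mask also read about 4 mm high at the start.

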